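# Load the lifting pin and park the spare plates

## Robot

A 6-joint arm with a two-finger parallel gripper is mounted at the origin on the work surface. World frame = base frame: x ahead of the robot, y to its left, z up, the work surface at z = 0. Lengths are in m, angles in rad, forces in N, time in s.
With the tool pointing down it reaches from about 0.25 to 0.725 m from the base axis. Payload 4 kg.
Tool frame: the origin (TCP) lies midway between the tips of the shut fingers; the grasp point (between the pads) lies 19 mm behind it (bot.grip_point_offset is the distance from the TCP to the grasp point, in m); z points along the fingers, y is the line along which they close (so a half turn about z gives the same grasp; the last joint's range is limited). The gripper opens to 85 mm and grips with 20 to 120 N. Pads are 22 mm wide; open, the fingers measure 114 mm over their backs; the gripper's body (76 mm by 85 mm) begins 54 mm behind the grasp point. The pads swing forward as they close: fully open they stand 13 mm farther back than shut.
Start: joints at [-1.145, 0.241, 0.005, 1.335, 0, 1.571], TCP at [0.207, -0.455, 0.231] pointing down, gripper open.
Joint ranges: [-2.72, 2.72], [-1.05, 1.87], [-1.09, 1.28], [-1.99, 2.15], [-1.42, 1.44], [-3.14, 3.14]. Speed limits (rad/s): [2.79, 2.79, 3.14, 3.14, 3.14, 3.14].

## Interface

Orientations are given as a unit quaternion [x, y, z, w].
In Python, from workcell import bot gives the robot as it stands.
- The arm moves only by the tool step_arm, never from a script. Its argument "targets" is text: rows parted by semicolons, each of 7 numbers parted by spaces: the opening, from -1 (shut) to 1 (fully open), so that 0 is half open, then the shift along the world's x, y, z normalised to -1 to 1, where 1 is 0.5 m, then the turn, a rotation vector about the world's x, y, z normalised to -1 to 1, where 1 is pi/4 rad. In form: gripper x y z wx wy wz; .... A call has 1 to 10 rows; each row is the pose to reach, as a shift and turn from the pose commanded when the call began; what a row does not reach only later rows make up. A row lasts 1/12 s, in which the tool goes at most 41.7 mm and 7.16 degrees, less where a joint would pass 70% of its speed; a pose out of reach is approached as far as the arm can. A call with a number of a shift or a turn outside -1 to 1 is refused whole. A call with a gripper value outside its range is refused whole. The fingers move at their own pace and stop on an object; the grip force is fixed at half the most. Time passes only in rows, so rows that repeat a pose let the fingers close. It gives the time, the measured TCP pose, the force, the opening and the grip force at its end, in the units of the state.
- bot.get_obs(): the state, without advancing time (a new reading comes with each control period).
- bot.camera(name): name is "scene" or "top"; returns the picture (400x640x3 uint8, red, green, blue); there is no depth.
- bot.camera_info(name): a dict with "vertical_fov" (degrees; the focal length in pixels is half the picture's height over the tangent of half this angle, whatever the lens; pixels are square), "cx", "cy" (the principal point, pixels), "pose" (4x4, takes a point from camera to world coordinates). Camera axes: x right, y up, looking along -z (the intrinsics and any distortion apply to the point x, -y, -z); pixel columns grow to the right and rows downward; lengths in m; the calibration is good to about 2 mm. A picture is of the moment at which its call begins. camera_info takes no time and is no camera call.
- bot.job_done(): hands the job in; it is judged then, once.
The state is a dict: "clock": time; "joint_pos": joint angles; "joint_vel": joint speeds; "tau": joint torques, N m; "eef_pos": TCP position; "tool_rot": TCP orientation; "ft_force": force on the tool from outside, world axes, zero at the start; "ft_torque": the same for the moment, N m; "grip_width": finger opening in m; "grasp_force": force on a finger pad.
Only numpy, scipy, OpenCV 4.12 (cv2) and the standard library are available. Lean on these libraries where they do the work, as an engineer would, in place of code of your own. Each camera call takes 0.05 s, during which the arm holds its last target. There are 200 camera calls.

## Task

Set up the small weight plates for the next exercise: thread the green plate onto the pin with the red foot, then the blue plate on top of it, and lock them with the orange collar on top. Park the spare plates on the pin with the white foot, yellow at the bottom and purple on it. Everything must sit fully down and flat, and the tape roll and the chalk block must be left where they are.

Things in the scene. Friction and masses are not known exactly. Their poses are not given: they have to be found in the camera images.
- green_plate_center (a point): Loose green weight plate, lying flat: green disc 110 mm across, 8 mm thick, with a steel hub on top, 46 mm across and 18 mm tall (26 mm overall); 28 mm through hole; about 0.6 kg. Grip it across the hub from above, fingertips just clear of the disc. Point on the axis, 13 mm above the underside (hub from 5 mm below it to 13 mm above). z up; yaw does not matter.
- blue_plate_center (a point): Loose blue weight plate, lying flat: blue disc 104 mm across, 8 mm thick, with a steel hub on top, 46 mm across and 18 mm tall (26 mm overall); 28 mm through hole; about 0.5 kg. Grip it across the hub from above, fingertips just clear of the disc. Point on the axis, 13 mm above the underside (hub from 5 mm below it to 13 mm above). z up; yaw does not matter.
- yellow_plate_center (a point): Loose yellow weight plate, lying flat: yellow disc 96 mm across, 8 mm thick, with a steel hub on top, 46 mm across and 18 mm tall (26 mm overall); 28 mm through hole; about 0.4 kg. Grip it across the hub from above, fingertips just clear of the disc. Point on the axis, 13 mm above the underside (hub from 5 mm below it to 13 mm above). z up; yaw does not matter.
- purple_plate_center (a point): Loose purple weight plate, lying flat: purple disc 88 mm across, 8 mm thick, with a steel hub on top, 46 mm across and 18 mm tall (26 mm overall); 28 mm through hole; about 0.32 kg. Grip it across the hub from above, fingertips just clear of the disc. Point on the axis, 13 mm above the underside (hub from 5 mm below it to 13 mm above). z up; yaw does not matter.
- collar_center (a point): Loose orange lock collar, standing: a ring 48 mm across outside, 28 mm through hole, 28 mm tall, with a black tab 3 mm high on its top; about 0.09 kg. Grip it across the outside from above. Point on the axis, 14 mm above the underside; seated on two plates it ends 78 mm above the pin's origin. z up; yaw does not matter.
- red_pin: Fixed pin: red foot disc 110 mm across, 12 mm thick, with an upright steel post 22 mm across, its top 80 mm above the table, last 8 mm tapered. Origin under the foot's centre, at table height; z up the post. Plates seat on the foot, then on the hub below: a first plate's point ends 25 mm above this origin, a second's 51 mm.
- white_pin: Fixed pin: white foot disc 110 mm across, 12 mm thick, with an upright steel post 22 mm across, its top 80 mm above the table, last 8 mm tapered. Origin under the foot's centre, at table height; z up the post. Plates seat on the foot, then on the hub below: a first plate's point ends 25 mm above this origin, a second's 51 mm.
- tape_center (a point): Bystander: roll of white athletic tape standing among the plates, 62 mm in diameter, 36 mm tall, loose. The point is its centre, 18 mm above the table.
- chalk_center (a point): Bystander: off-white chalk block among the plates, 34 by 34 by 26 mm, loose. The point is its centre, 13 mm above the table.

How it is judged:
By the outcome, as a careful person would: the job done as asked, in the order asked, and still so for the second after the job is handed in, with the robot touching nothing.
It also fails if it takes over 109 s, if anything falls off the work surface, if the arm or the gripper's body presses on something with over 40 N, if the wrist force passes 120 N, or if a joint passes its speed limit or range.

## Working session

There is one attempt and no reset: what is moved stays moved. The work goes in short steps, Python scripts to look and compute and a tool call to move; the robot and the scene stay as the last step left them, time stands still between calls to the robot, and variables do not carry over. Pictures are saved under pics/ and viewed, at most 14 in all, crops included, and the job is handed in when it is done.

Besides the shell and the picture viewer there is one more tool, called as name(argument=value, ...) on one line, values as JSON. step_arm: Moves the arm, as the interface text tells. Scaled input: -1 to 1 covers 0.5 m each way for a shift and pi/4 rad each way for a turn. Its arguments: {"type":"object","properties":{"targets":{"type":"string"}},"required":["targets"]}

```bash
mkdir -p pics; ls
python3 - <<'E'
from workcell import bot
import cv2
for n in("scene","top"):
    cv2.imwrite(f"pics/{n}0.png",bot.camera(n)[:,:,::-1]); print(bot.camera_info(n))
print(bot.get_obs(), bot.grip_point_offset)
E
```

```text
pics
{'vertical_fov': 52.481824267224965, 'cx': 315.56204638564907, 'cy': 196.77364147045043, 'pose': array([[-0.36901911, -0.62262949,  0.69004161,  1.16430352],
       [ 0.92941911, -0.24541804,  0.27559048,  0.27897043],
       [-0.00224211,  0.743036  ,  0.66924769,  0.70204506],
       [ 0.        ,  0.        ,  0.        ,  1.        ]])}
{'vertical_fov': 52.823992211887614, 'cx': 311.8129781841591, 'cy': 198.03882734484762, 'pose': array([[ 0.02221612,  0.98831609, -0.1507904 ,  0.38328031],
       [-0.99974081,  0.0227123 ,  0.00156887,  0.0030735 ],
       [ 0.00497534,  0.15071647,  0.98856451,  0.93019622],
       [ 0.        ,  0.        ,  0.        ,  1.        ]])}
{'clock': 0.1, 'joint_pos': array([-1.14496222e+00,  2.41358641e-01,  3.88991339e-03,  1.33517500e+00,
       -8.02620124e-06,  1.57081571e+00]), 'joint_vel': array([-9.76790509e-04,  1.41317009e-04,  3.73716934e-03,  7.30004541e-05,
       -1.44852021e-03,  6.88536586e-04]), 'tau': array([ 2.10742355e-04, -3.73137903e+01,  2.53009933e+01,  1.08523355e-02,
        2.51683338e-05, -1.83642737e-05]), 'eef_pos': array([ 0.20631471, -0.45485586,  0.23050328]), 'tool_rot': array([ 9.77420296e-01,  2.11302419e-01, -1.99120001e-04, -9.01991237e-04]), 'ft_force': array([-0.61523868,  0.58919159, -0.30960129]), 'ft_torque': array([0.02926654, 0.02184339, 0.03888855]), 'grasp_force': 0.0, 'grip_width': 0.08512361126889799} 0.0187
```

View pics/top0.png

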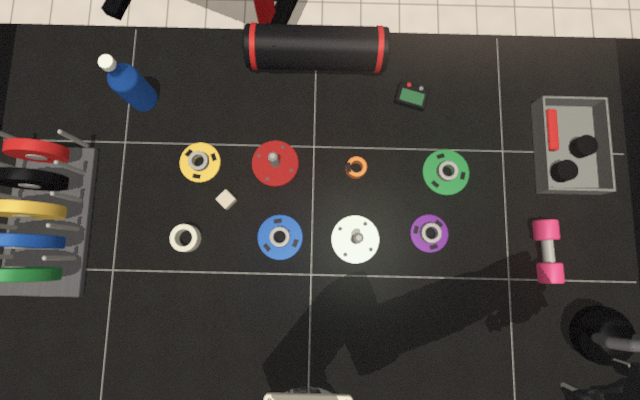

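View pics/scene0.png

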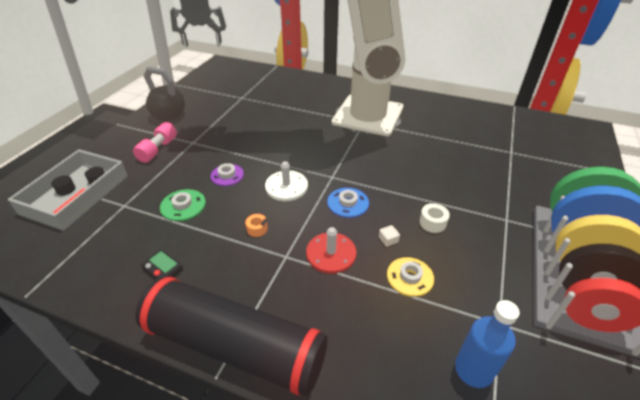

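Top view: yellow (200,162), red pin (275,163), collar (356,167), green (446,172), tape (185,238), blue (280,238), white pin (355,239), purple (430,233), chalk (226,199). The scene view is consistent with that layout. Next I measure with both cameras by fitting circles on known-height planes.

```bash
cat > h.py <<'E'
import numpy as np, cv2
from scipy.optimize import least_squares
from workcell import bot
H={'yellow':(22,34,90,.008,.048),'red':(-8,6,110,.012,.055),'collar':(8,18,120,.028,.024),'green':(50,80,90,.008,.055),
   'blue':(100,118,90,.008,.052),'purple':(130,155,70,.008,.044),'white':(0,180,None,.012,.055),'tape':(0,180,None,.036,.031)}
def ray(info,uv,z):
    f=200/np.tan(np.radians(info['vertical_fov'])/2); P=info['pose']; uv=np.atleast_2d(uv)
    d=np.c_[(uv[:,0]-info['cx'])/f,-(uv[:,1]-info['cy'])/f,-np.ones(len(uv))]@P[:3,:3].T
    return (P[:3,3]+d*((z-P[2,3])/d[:,2])[:,None])[:,:2]
def proj(info,p):
    f=200/np.tan(np.radians(info['vertical_fov'])/2); P=info['pose']
    c=P[:3,:3].T@(np.asarray(p)-P[:3,3]); return np.array([info['cx']+f*c[0]/-c[2],info['cy']-f*c[1]/-c[2]])
def measure(img,info,name,near,z=None,box=40):
    h0,h1,s,zz,r=H[name]; z=zz if z is None else z
    hsv=cv2.cvtColor(img,cv2.COLOR_RGB2HSV).astype(int); h,S,V=hsv[...,0],hsv[...,1],hsv[...,2]
    if s is None: m=(S<70)&(V>130)
    else: m=(((h-h0)%180)<=(h1-h0)%180)&(S>s)&(V>60)
    k=np.zeros_like(m); u,v=map(int,near); k[max(v-box,0):v+box,max(u-box,0):u+box]=1
    n,l,st,c=cv2.connectedComponentsWithStats((m&k).astype(np.uint8))
    i=1+np.argmax(st[1:,4]); pts=cv2.findContours((l==i).astype(np.uint8),0,1)[0][0]
    w=ray(info,cv2.convexHull(pts)[:,0].astype(float),z)
    q=least_squares(lambda q:np.hypot(*(w-q[:2]).T)-q[2],[*w.mean(0),r],loss='soft_l1',f_scale=.001).x
    return q
E
python3 - <<'E'
from h import *
T=dict(yellow=(200,162),red=(275,163),collar=(356,167),tape=(185,238),green=(446,172),blue=(280,238),white=(355,239),purple=(430,233))
it,isc=bot.camera_info('top'),bot.camera_info('scene'); t=cv2.imread('pics/top0.png')[:,:,::-1].copy(); s=cv2.imread('pics/scene0.png')[:,:,::-1].copy()
for n,uv in T.items():
    a=measure(t,it,n,uv,box=32); b=measure(s,isc,n,proj(isc,[*a[:2],H[n][3]]),box=38)
    print(n,a.round(4),b.round(4),'r',H[n][4], 'scene px',proj(isc,[*a[:2],H[n][3]]).round())
for n,uv,z in (('chalk',(226,199),.026),('redpost',(273.5,156.5),.08),('whitepost',(357.5,238),.08)): print(n,ray(it,uv,z).round(4))
def crop(a,c,h,k):return cv2.resize(a[c[1]-h:c[1]+h,c[0]-h:c[0]+h],None,fx=k,fy=k,interpolation=2)
cs=[crop(t,c,28,7) for c in((275,163),(355,239),(356,167),(446,172),(280,238),(185,238))]
cs=[cv2.resize(c,(266,266)) for c in cs]
cv2.imwrite('pics/c1.png',np.vstack([np.hstack(cs[:3]),np.hstack(cs[3:])])[:,:,::-1])
E
```

```text
yellow [0.6033 0.2669 0.0478] [0.6055 0.269  0.0495] r 0.048 scene px [409. 274.]
red [0.6046 0.09   0.0559] [0.6084 0.0926 0.0581] r 0.055 scene px [330. 250.]
collar [ 0.5959 -0.0976  0.0262] [ 0.6061 -0.0906  0.0337] r 0.024 scene px [256. 220.]
tape [0.4252 0.2821 0.0328] [0.4411 0.2875 0.0448] r 0.031 scene px [433. 212.]
green [ 0.5934 -0.3101  0.0552] [ 0.5959 -0.308   0.057 ] r 0.055 scene px [182. 203.]
blue [0.4329 0.0731 0.0525] [0.4349 0.0748 0.055 ] r 0.052 scene px [347. 201.]
white [ 0.432  -0.0983  0.0553] [ 0.4365 -0.0948  0.06  ] r 0.055 scene px [286. 183.]
purple [ 0.4492 -0.2681  0.0445] [ 0.4522 -0.2656  0.0477] r 0.044 scene px [227. 173.]
chalk [[0.5145 0.1962]]
redpost [[0.6022 0.0868]]
whitepost [[ 0.4301 -0.0963]]
```

View pics/c1.png

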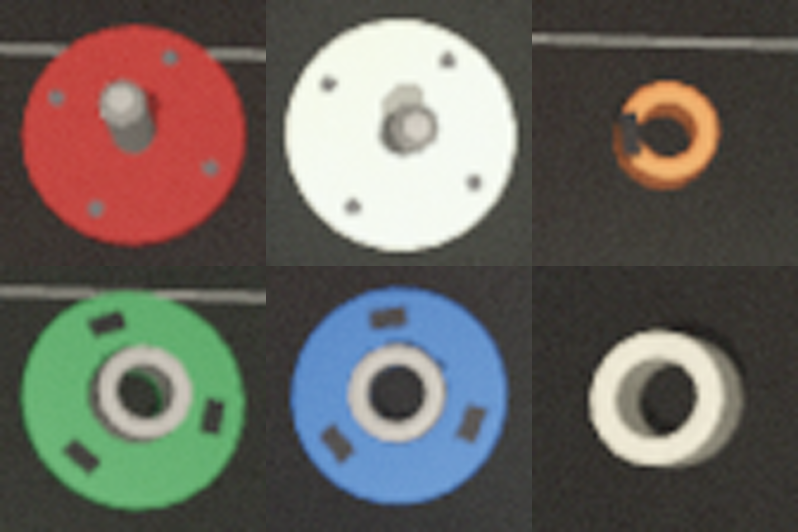

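Crops: disc edges, posts and hubs are clean, and the fitted radii match the stated sizes within 1 mm. The exceptions are the collar and the tape, whose side walls show. The collar's top face is centred near (357,165.4). Moving to green now, and turning the fingers to close along x.

step_arm(targets="1 0.774 0.29 -0.16 0 0 1; 1 0.774 0.29 -0.16 0 0 1; 1 0.774 0.29 -0.16 0 0 1; 1 0.774 0.29 -0.16 0 0 1; 1 0.774 0.29 -0.16 0 0 1; 1 0.774 0.29 -0.16 0 0 1; 1 0.774 0.29 -0.16 0 0 1; 1 0.774 0.29 -0.16 0 0 1; 1 0.774 0.29 -0.16 0 0 1; 1 0.774 0.29 -0.16 0 0 1")

```text
clock: 0.93
eef_pos: [0.591, -0.3106, 0.151]
tool_rot: [0.822, 0.569, -0.0, -0.0]
ft_force: [1.8, -0.5, 0.3]
grip_width: 0.0854
grasp_force: 0.0
```

Run:
```python
from h import *
it=bot.camera_info('top')
print(ray(it,(357,165.4),.028).round(4))
# green/blue hub tops from crops (px), z=.026
for n,u,v,c in(('green',144,396-266,(446,172)),('blue',397-266,393-266,(280,238))): print(n,ray(it,(c[0]-28+u/4.75-.5,c[1]-28+v/4.75-.5),.026).round(4))
o=bot.get_obs(); print(o['clock'],o['eef_pos'],o['tool_rot'],o['joint_pos'].round(3))
```

```text
[[ 0.5991 -0.1004]]
green [[ 0.5916 -0.3095]]
blue [[0.4331 0.073 ]]
0.9333 [ 0.59100244 -0.3105611   0.15101187] [ 8.22106151e-01  5.69333937e-01 -3.19804429e-04 -4.92702575e-04] [-0.484  0.619  0.376  1.329 -0.     1.446]
```

step_arm(targets="1 0 0 -0.1 0 0 0.458; 1 0 0 -0.18 0 0 0.458; 1 0 0 -0.22 0 0 0.458; 1 0 0 -0.25 0 0 0.458; 1 0 0 -0.27 0 0 0.458; 1 0 0 -0.285 0 0 0.458; 1 0 0 -0.285 0 0 0.458; 1 0 0 -0.285 0 0 0.458")

```text
clock: 1.6
eef_pos: [0.59, -0.3123, 0.0104]
tool_rot: [0.707, 0.707, 0.0, 0.001]
ft_force: [0.6, 0.1, -0.1]
grip_width: 0.0854
grasp_force: 0.0
```

step_arm(targets="-1 0 0 0 0 0 0; -1 0 0 0 0 0 0; -1 0 0 0 0 0 0; -1 0 0 0 0 0 0; -1 0 0 0 0 0 0; -1 0 0 0 0 0 0; -1 0 0 0 0 0 0; -1 0 0 0 0 0 0")

```text
clock: 2.27
eef_pos: [0.5923, -0.3127, 0.0124]
tool_rot: [0.707, 0.707, 0.001, 0.003]
ft_force: [2.1, -0.2, 5.5]
grip_width: 0.043
grasp_force: 60.8
```

step_arm(targets="-1 0 0 0.05 0 0 0; -1 0 0 0.12 0 0 0; -1 0 0 0.2 0 0 0; -1 0 0 0.25 0 0 0; -1 0 0 0.25 0 0 0; -1 0 0 0.25 0 0 0; -1 0 0 0.25 0 0 0; -1 0 0 0.25 0 0 0")

```text
clock: 2.93
eef_pos: [0.5873, -0.3107, 0.1306]
tool_rot: [0.707, 0.707, -0.001, -0.004]
ft_force: [0.4, 0.4, -6.0]
grip_width: 0.0429
grasp_force: 63.4
```

Run:
```python
from h import *
it=bot.camera_info('top'); isc=bot.camera_info('scene'); o=bot.get_obs(); p=o['eef_pos']; print(p,o['ft_force'],o['grip_width'])
t=bot.camera('top'); s=bot.camera('scene'); cv2.imwrite('pics/top1.png',t[:,:,::-1]); cv2.imwrite('pics/scene1.png',s[:,:,::-1])
for im,i in((t,it),(s,isc)):
    print(measure(im,i,'green',proj(i,p),z=p[2]-.003,box=60).round(4))
u,v=proj(it,p).astype(int); a=t[v-60:v+60,u-60:u+60]; u,v=proj(isc,p).astype(int); b=s[v-60:v+60,max(u-60,0):u+60]
cv2.imwrite('pics/c2.png',np.hstack([cv2.resize(a,(390,390)),cv2.resize(b,(390,390))])[:,:,::-1])
```

```text
[ 0.58730447 -0.31066913  0.13064495] [ 0.40803375  0.40988974 -6.03144544] 0.042889844952493004
[ 0.5855 -0.3067  0.0547]
[ 0.5926 -0.3027  0.0562]
```

View pics/c2.png

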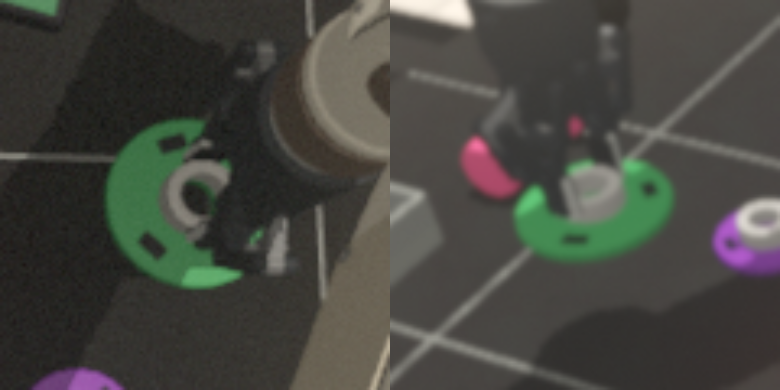

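The plate is held level in the fingers and its rim is clear. Carrying it over to the red pin.

step_arm(targets="-1 0.021 0.793 0 0 0 0; -1 0.021 0.793 0 0 0 0; -1 0.021 0.793 0 0 0 0; -1 0.021 0.793 0 0 0 0; -1 0.021 0.793 0 0 0 0; -1 0.021 0.793 0 0 0 0; -1 0.021 0.793 0 0 0 0; -1 0.021 0.793 0 0 0 0; -1 0.021 0.793 0 0 0 0; -1 0.021 0.793 0 0 0 0")

```text
clock: 3.87
eef_pos: [0.5989, 0.0898, 0.1332]
tool_rot: [0.706, 0.709, 0.0, -0.002]
ft_force: [0.5, 0.5, -6.1]
grip_width: 0.0431
grasp_force: 63.4
```

step_arm(targets="-1 0 0 0 0 0 0; -1 0 0 0 0 0 0; -1 0 0 0 0 0 0; -1 0 0 0 0 0 0; -1 0 0 0 0 0 0; -1 0 0 0 0 0 0")

```text
clock: 4.37
eef_pos: [0.6001, 0.0833, 0.1344]
tool_rot: [0.708, 0.706, -0.0, -0.0]
ft_force: [-0.3, -0.4, -5.9]
grip_width: 0.0433
grasp_force: 63.4
```

Run:
```python
from h import *
it=bot.camera_info('top'); isc=bot.camera_info('scene'); p0=None
for k in range(3):
    t=bot.camera('top'); s=bot.camera('scene'); o=bot.get_obs(); p=o['eef_pos']
    print(p.round(4),o['ft_force'].round(1),o['joint_pos'].round(3)); 
print(o['joint_vel'].round(3))
cv2.imwrite('pics/top2.png',t[:,:,::-1]); cv2.imwrite('pics/scene2.png',s[:,:,::-1])
for im,i in((t,it),(s,isc)):
    print(measure(im,i,'green',proj(i,p),z=p[2]-.0044,box=60).round(4))
u,v=proj(it,p).astype(int); a=t[v-60:v+60,u-60:u+60]; u,v=proj(isc,p-[0,0,.03]).astype(int); b=s[v-60:v+60,max(u-60,0):u+60]
cv2.imwrite('pics/c3.png',np.hstack([cv2.resize(a,(390,390)),cv2.resize(b,(390,390))])[:,:,::-1])
```

```text
[0.6002 0.0837 0.1346] [-0.1 -0.1 -4.3] [0.139 0.503 0.135 1.203 0.    1.711]
[0.6002 0.0841 0.1347] [ 0.1  0.3 -5.1] [ 0.139  0.503  0.135  1.203 -0.     1.711]
[0.6002 0.0844 0.1347] [-0.6  0.5 -4.6] [0.14  0.503 0.135 1.203 0.    1.711]
[ 0.003 -0.001  0.001  0.001  0.001 -0.   ]Traceback (most recent call last):
  File "<stdin>", line 9, in <module>
  File "h.py", line 20, in measure
    i=1+np.argmax(st[1:,4]); pts=cv2.findContours((l==i).astype(np.uint8),0,1)[0][0]
        ~~~~~~~~~^^^^^^^^^^
    return _wrapfunc(a, 'argmax', axis=axis, out=out, **kwds)
    return bound(*args, **kwds)
ValueError: attempt to get argmax of an empty sequence
```

Run:
```python
from h import *
it=bot.camera_info('top'); isc=bot.camera_info('scene')
t=cv2.imread('pics/top2.png')[:,:,::-1]; s=cv2.imread('pics/scene2.png')[:,:,::-1].copy(); p=np.array([.6002,.0844,.1347])
try: print(measure(s,isc,'green',proj(isc,p),z=p[2]-.0044,box=60).round(4))
except Exception as e: print(e)
u,v=proj(it,p).astype(int); a=t[v-60:v+60,u-60:u+60]; u,v=proj(isc,p-[0,0,.04]).astype(int); b=s[v-60:v+60,max(u-60,0):u+60]; print(u,v)
cv2.imwrite('pics/c3.png',np.hstack([cv2.resize(a,(390,390)),cv2.resize(b,(390,390))])[:,:,::-1])
```

```text
[0.6041 0.0889 0.0542]
329 221
```

View pics/c3.png

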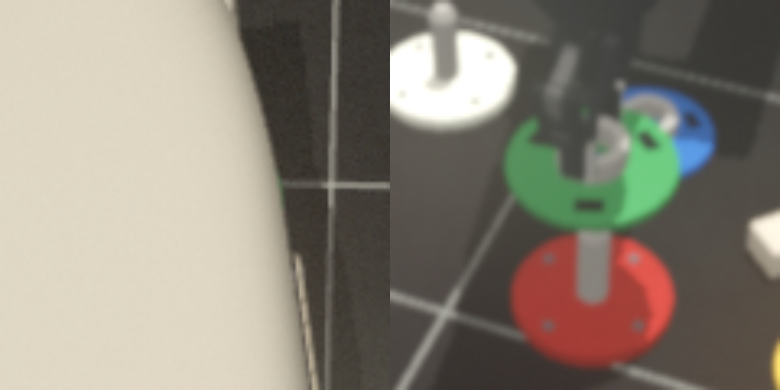

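Scene crop: green is level above the red post, about 4 mm short of it towards the base. I correct that and start threading.

step_arm(targets="-1 0.007 0.005 0 0 0 0; -1 0.007 0.005 -0.03 0 0 0; -1 0.007 0.005 -0.05 0 0 0; -1 0.007 0.005 -0.07 0 0 0; -1 0.007 0.005 -0.085 0 0 0; -1 0.007 0.005 -0.1 0 0 0; -1 0.007 0.005 -0.115 0 0 0; -1 0.007 0.005 -0.13 0 0 0; -1 0.007 0.005 -0.145 0 0 0; -1 0.007 0.005 -0.145 0 0 0")

```text
clock: 5.5
eef_pos: [0.603, 0.0872, 0.0603]
tool_rot: [0.707, 0.707, -0.001, -0.001]
ft_force: [-0.1, -0.2, -6.5]
grip_width: 0.0432
grasp_force: 63.3
```

step_arm(targets="-1 0 0 -0.015 0 0 0; -1 0 0 -0.03 0 0 0; -1 0 0 -0.045 0 0 0; -1 0 0 -0.06 0 0 0; -1 0 0 -0.068 0 0 0; -1 0 0 -0.072 0 0 0; -1 0 0 -0.072 0 0 0; -1 0 0 -0.072 0 0 0")

```text
clock: 6.17
eef_pos: [0.6036, 0.0871, 0.0261]
tool_rot: [0.707, 0.707, -0.0, 0.0]
ft_force: [0.1, -0.3, -5.5]
grip_width: 0.0431
grasp_force: 63.4
```

step_arm(targets="-1 0 0 -0.004 0 0 0; -1 0 0 -0.006 0 0 0; -1 0 0 -0.006 0 0 0; -1 0 0 -0.006 0 0 0")

```text
clock: 6.5
eef_pos: [0.6042, 0.0872, 0.0245]
tool_rot: [0.707, 0.707, 0.001, 0.001]
ft_force: [-4.2, -0.3, 4.2]
grip_width: 0.0429
grasp_force: 64.4
```

step_arm(targets="1 0 0 0 0 0 0; 1 0 0 0 0 0 0; 1 0 0 0 0 0 0; 1 0 0 0 0 0 0; 1 0 0 0 0 0 0; 1 0 0 0 0 0 0; 1 0 0 0.06 0 0 0; 1 0 0 0.14 0 0 0; 1 0 0 0.22 0 0 0; 1 0 0 0.24 0 0 0")

```text
clock: 7.33
eef_pos: [0.6074, 0.0877, 0.1504]
tool_rot: [0.707, 0.707, 0.005, 0.003]
ft_force: [1.3, 0.2, 0.9]
grip_width: 0.0854
grasp_force: 0.0
```

step_arm(targets="1 -0.342 -0.028 0 0 0 0; 1 -0.342 -0.028 0 0 0 0; 1 -0.342 -0.028 0 0 0 0; 1 -0.342 -0.028 0 0 0 0; 1 -0.342 -0.028 0 0 0 0; 1 -0.342 -0.028 -0.08 0 0 0; 1 -0.342 -0.028 -0.15 0 0 0; 1 -0.342 -0.028 -0.15 0 0 0; 1 -0.342 -0.028 -0.15 0 0 0; 1 -0.342 -0.028 -0.15 0 0 0")

```text
clock: 8.17
eef_pos: [0.4338, 0.0733, 0.0693]
tool_rot: [0.707, 0.707, 0.001, 0.0]
ft_force: [0.8, -0.8, 1.1]
grip_width: 0.0851
grasp_force: 0.0
```

Run:
```python
from h import *
it=bot.camera_info('top'); isc=bot.camera_info('scene')
t=bot.camera('top'); s=bot.camera('scene'); o=bot.get_obs(); print(o['eef_pos'],o['ft_force'])
cv2.imwrite('pics/c4.png',np.hstack([t[100:300,120:420],s[120:320,200:500]])[:,:,::-1])
print('red pin plate', measure(s,isc,'green',proj(isc,[.604,.09,.02]),z=.020).round(4))
try: print(measure(t,it,'green',proj(it,[.604,.09,.02]),z=.020,box=32).round(4))
except Exception as e: print(e)
```

```text
[0.43471673 0.07351706 0.07003079] [-0.05624285  0.53905432 -0.13844638]
red pin plate [0.6055 0.0899 0.0553]
[0.6041 0.0882 0.0547]
```

View pics/c4.png

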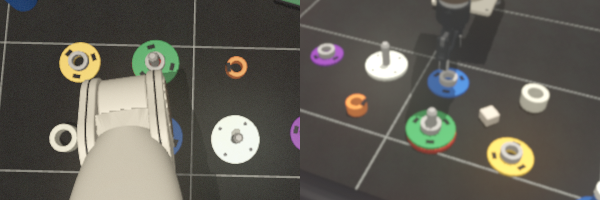

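Green sits on the red foot with the post showing through its hub. Blue is right below the gripper. Descending to grip it.

step_arm(targets="1 -0.003 0 -0.04 0 0 0; 1 -0.003 0 -0.08 0 0 0; 1 -0.003 0 -0.1 0 0 0; 1 -0.003 0 -0.112 0 0 0; 1 -0.003 0 -0.112 0 0 0; 1 -0.003 0 -0.112 0 0 0; 1 -0.003 0 -0.112 0 0 0")

```text
clock: 8.85
eef_pos: [0.4324, 0.0734, 0.0133]
tool_rot: [0.707, 0.707, 0.001, 0.001]
ft_force: [-0.1, 0.3, 0.3]
grip_width: 0.0853
grasp_force: 0.0
```

step_arm(targets="-1 0 0 0 0 0 0; -1 0 0 0 0 0 0; -1 0 0 0 0 0 0; -1 0 0 0 0 0 0; -1 0 0 0 0 0 0; -1 0 0 0 0 0 0; -1 0 0 0 0 0 0; -1 0 0 0 0 0 0")

```text
clock: 9.52
eef_pos: [0.4321, 0.0733, 0.0132]
tool_rot: [0.707, 0.707, 0.001, 0.001]
ft_force: [-0.3, -0.4, 7.3]
grip_width: 0.0428
grasp_force: 61.0
```

step_arm(targets="-1 0 0 0.05 0 0 0; -1 0 0 0.12 0 0 0; -1 0 0 0.2 0 0 0; -1 0 0 0.26 0 0 0; -1 0 0 0.28 0 0 0; -1 0 0 0.28 0 0 0; -1 0 0 0.28 0 0 0; -1 0 0 0.28 0 0 0")

```text
clock: 10.18
eef_pos: [0.4295, 0.0729, 0.1504]
tool_rot: [0.707, 0.707, -0.002, -0.001]
ft_force: [-1.0, -0.2, -4.0]
grip_width: 0.0428
grasp_force: 64.1
```

step_arm(targets="-1 0.345 0.033 0 0 0 0; -1 0.345 0.033 0 0 0 0; -1 0.345 0.033 0 0 0 0; -1 0.345 0.033 0 0 0 0; -1 0.345 0.033 -0.04 0 0 0; -1 0.345 0.033 -0.05 0 0 0; -1 0.345 0.033 -0.05 0 0 0; -1 0.345 0.033 -0.05 0 0 0; -1 0.345 0.033 -0.05 0 0 0; -1 0.345 0.033 -0.05 0 0 0")

```text
clock: 11.02
eef_pos: [0.6031, 0.0897, 0.1279]
tool_rot: [0.707, 0.707, 0.0, 0.0]
ft_force: [0.1, 0.4, -3.3]
grip_width: 0.0428
grasp_force: 64.1
```

step_arm(targets="-1 0 0 0 0 0 0; -1 0 0 0 0 0 0; -1 0 0 0 0 0 0; -1 0 0 0 0 0 0")

```text
clock: 11.35
eef_pos: [0.6036, 0.0897, 0.1278]
tool_rot: [0.707, 0.707, 0.0, 0.0]
ft_force: [0.3, 0.7, -3.7]
grip_width: 0.0428
grasp_force: 64.1
```

Run:
```python
from h import *
it=bot.camera_info('top'); isc=bot.camera_info('scene')
s=bot.camera('scene'); o=bot.get_obs(); p=o['eef_pos'];print(p,o['ft_force'])
cv2.imwrite('pics/scene5.png',s[:,:,::-1])
print(measure(s,isc,'blue',proj(isc,p),z=p[2]-.0052,box=45).round(4))
```

```text
[0.60362948 0.0897191  0.12757371] [-1.07427035e-03 -4.98157382e-01 -3.07539186e+00]
[0.6058 0.0923 0.0538]
```

step_arm(targets="-1 0 -0.001 -0.03 0 0 0; -1 0 -0.001 -0.05 0 0 0; -1 0 -0.001 -0.07 0 0 0; -1 0 -0.001 -0.085 0 0 0; -1 0 -0.001 -0.1 0 0 0; -1 0 -0.001 -0.115 0 0 0; -1 0 -0.001 -0.13 0 0 0; -1 0 -0.001 -0.14 0 0 0; -1 0 -0.001 -0.145 0 0 0; -1 0 -0.001 -0.145 0 0 0")

```text
clock: 12.23
eef_pos: [0.6031, 0.0891, 0.0538]
tool_rot: [0.707, 0.707, -0.001, -0.0]
ft_force: [0.2, -0.6, -3.3]
grip_width: 0.043
grasp_force: 64.1
```

step_arm(targets="-1 0 0 -0.004 0 0 0; -1 0 0 -0.006 0 0 0; -1 0 0 -0.008 0 0 0; -1 0 0 -0.008 0 0 0; -1 0 0 -0.008 0 0 0")

```text
clock: 12.65
eef_pos: [0.604, 0.0892, 0.0513]
tool_rot: [0.707, 0.707, 0.0, 0.0]
ft_force: [-0.6, 0.5, -1.2]
grip_width: 0.0429
grasp_force: 64.5
```

step_arm(targets="-1 0 0 -0.003 0 0 0; -1 0 0 -0.003 0 0 0; 1 0 0 -0.003 0 0 0; 1 0 0 -0.003 0 0 0; 1 0 0 -0.003 0 0 0; 1 0 0 -0.003 0 0 0; 1 0 0 -0.003 0 0 0; 1 0 0 0.06 0 0 0; 1 0 0 0.13 0 0 0; 1 0 0 0.2 0 0 0")

```text
clock: 13.48
eef_pos: [0.6027, 0.089, 0.1506]
tool_rot: [0.707, 0.707, -0.001, -0.001]
ft_force: [0.3, 0.9, -0.2]
grip_width: 0.0855
grasp_force: 0.0
```

step_arm(targets="1 -0.011 -0.378 0 0 0 0; 1 -0.011 -0.378 0 0 0 0; 1 -0.011 -0.378 0 0 0 0; 1 -0.011 -0.378 0 0 0 0; 1 -0.011 -0.378 0 0 0 0; 1 -0.011 -0.378 -0.08 0 0 0; 1 -0.011 -0.378 -0.13 0 0 0; 1 -0.011 -0.378 -0.13 0 0 0; 1 -0.011 -0.378 -0.13 0 0 0; 1 -0.011 -0.378 -0.13 0 0 0")

```text
clock: 14.32
eef_pos: [0.599, -0.0997, 0.0869]
tool_rot: [0.707, 0.707, 0.0, 0.001]
ft_force: [0.8, 0.7, 0.6]
grip_width: 0.0855
grasp_force: 0.0
```

Run:
```python
from h import *
it=bot.camera_info('top'); isc=bot.camera_info('scene')
t=bot.camera('top'); s=bot.camera('scene'); o=bot.get_obs(); print(o['eef_pos'],o['ft_force'])
for n,im,i in(('t',t,it),('s',s,isc)): 
    try: print(n,measure(im,i,'blue',proj(i,[.604,.09,.046]),z=.046,box=32).round(4))
    except Exception as e: print(e)
u,v=proj(isc,[.604,.09,.05]).astype(int);c,d=proj(isc,[.598,-.1,.03]).astype(int)
cv2.imwrite('pics/c5.png',np.hstack([cv2.resize(s[b-45:b+45,a-45:a+45],(390,390)) for a,b in((u,v),(c,d))])[:,:,::-1])
```

```text
[ 0.59988252 -0.09958011  0.0879166 ] [-0.52329418  0.37081983  0.77582115]
t [0.6042 0.089  0.052 ]
s [0.6044 0.0904 0.0543]
```

View pics/c5.png

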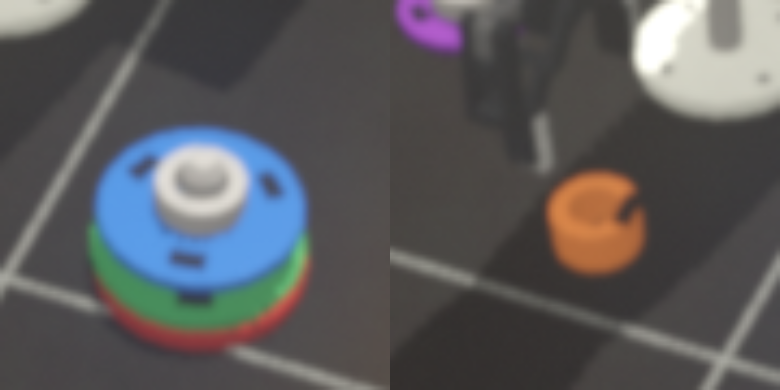

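Blue rests flat on green, concentric, with the post tip inside the hub. The collar is standing under the gripper. Gripping the collar.

step_arm(targets="1 -0.002 -0.001 -0.06 0 0 0; 1 -0.002 -0.001 -0.11 0 0 0; 1 -0.002 -0.001 -0.14 0 0 0; 1 -0.002 -0.001 -0.156 0 0 0; 1 -0.002 -0.001 -0.156 0 0 0; 1 -0.002 -0.001 -0.156 0 0 0; 1 -0.002 -0.001 -0.156 0 0 0")

```text
clock: 15.0
eef_pos: [0.5988, -0.1004, 0.0096]
tool_rot: [0.707, 0.707, 0.001, 0.001]
ft_force: [0.4, -0.1, 1.0]
grip_width: 0.0854
grasp_force: 0.0
```

step_arm(targets="-1 0 0 0 0 0 0; -1 0 0 0 0 0 0; -1 0 0 0 0 0 0; -1 0 0 0 0 0 0; -1 0 0 0 0 0 0; -1 0 0 0 0 0 0; -1 0 0 0 0 0 0; -1 0 0 0 0 0 0")

```text
clock: 15.67
eef_pos: [0.598, -0.1005, 0.0091]
tool_rot: [0.707, 0.707, 0.001, 0.001]
ft_force: [-0.4, 0.7, 5.6]
grip_width: 0.0459
grasp_force: 61.1
```

step_arm(targets="-1 0 0 0.05 0 0 0; -1 0 0 0.12 0 0 0; -1 0 0 0.2 0 0 0; -1 0 0 0.26 0 0 0; -1 0 0 0.28 0 0 0; -1 0 0 0.28 0 0 0; -1 0 0 0.28 0 0 0; -1 0 0 0.28 0 0 0")

```text
clock: 16.33
eef_pos: [0.5955, -0.1001, 0.1451]
tool_rot: [0.707, 0.707, -0.001, -0.002]
ft_force: [0.4, -0.8, -0.8]
grip_width: 0.046
grasp_force: 61.9
```

step_arm(targets="-1 0.011 0.379 0 0 0 0; -1 0.011 0.379 0 0 0 0; -1 0.011 0.379 0 0 0 0; -1 0.011 0.379 0 0 0 0; -1 0.011 0.379 0 0 0 0; -1 0.011 0.379 0 0 0 0; -1 0.011 0.379 -0.04 0 0 0; -1 0.011 0.379 -0.06 0 0 0; -1 0.011 0.379 -0.06 0 0 0; -1 0.011 0.379 -0.06 0 0 0")

```text
clock: 17.17
eef_pos: [0.6008, 0.0881, 0.1152]
tool_rot: [0.707, 0.707, -0.002, -0.002]
ft_force: [1.0, 0.1, -0.7]
grip_width: 0.0459
grasp_force: 61.9
```

step_arm(targets="-1 0 0 0 0 0 0; -1 0 0 0 0 0 0; -1 0 0 0 0 0 0; -1 0 0 0 0 0 0")

```text
clock: 17.5
eef_pos: [0.6031, 0.0889, 0.1184]
tool_rot: [0.707, 0.707, 0.001, 0.0]
ft_force: [-0.5, 0.0, -0.7]
grip_width: 0.046
grasp_force: 61.9
```

Run:
```python
from h import *
isc=bot.camera_info('scene')
s=bot.camera('scene'); o=bot.get_obs(); p=o['eef_pos'];print(p,o['ft_force'])
cv2.imwrite('pics/scene6.png',s[:,:,::-1])
u,v=proj(isc,[.604,.09,.09]).astype(int)
cv2.imwrite('pics/c6.png',cv2.resize(s[v-50:v+50,u-50:u+50],(500,500))[:,:,::-1])
```

```text
[0.60301645 0.08898624 0.1183082 ] [-0.97084683 -0.87062135 -1.36621672]
```

View pics/c6.png

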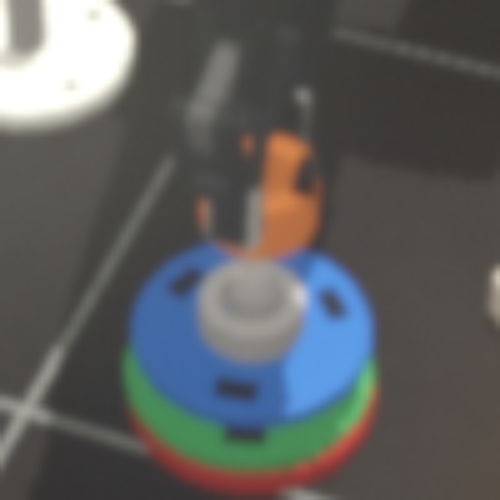

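The collar is upright, above and in line with the hub. Lowering it.

step_arm(targets="-1 0.001 0.001 -0.03 0 0 0; -1 0.001 0.001 -0.045 0 0 0; -1 0.001 0.001 -0.055 0 0 0; -1 0.001 0.001 -0.065 0 0 0; -1 0.001 0.001 -0.075 0 0 0; -1 0.001 0.001 -0.083 0 0 0; -1 0.001 0.001 -0.088 0 0 0; -1 0.001 0.001 -0.092 0 0 0; -1 0.001 0.001 -0.092 0 0 0; -1 0.001 0.001 -0.092 0 0 0")

```text
clock: 18.38
eef_pos: [0.603, 0.0897, 0.0731]
tool_rot: [0.707, 0.707, 0.0, 0.0]
ft_force: [-3.6, 0.5, 5.6]
grip_width: 0.046
grasp_force: 62.5
```

step_arm(targets="1 0 0 0 0 0 0; 1 0 0 0 0 0 0; 1 0 0 0 0 0 0; 1 0 0 0 0 0 0; 1 0 0 0 0 0 0; 1 0 0 0 0 0 0; 1 0 0 0.05 0 0 0; 1 0 0 0.12 0 0 0; 1 0 0 0.18 0 0 0; 1 0 0 0.2 0 0 0")

```text
clock: 19.22
eef_pos: [0.6056, 0.0901, 0.177]
tool_rot: [0.707, 0.707, 0.003, 0.002]
ft_force: [1.1, 0.5, 0.7]
grip_width: 0.0852
grasp_force: 0.0
```

step_arm(targets="1 0 0.354 0 0 0 0; 1 0 0.354 0 0 0 0; 1 0 0.354 0 0 0 0; 1 0 0.354 0 0 0 0; 1 0 0.354 0 0 0 0; 1 0 0.354 -0.08 0 0 0; 1 0 0.354 -0.16 0 0 0; 1 0 0.354 -0.18 0 0 0; 1 0 0.354 -0.18 0 0 0; 1 0 0.354 -0.18 0 0 0")

```text
clock: 20.05
eef_pos: [0.603, 0.2662, 0.0816]
tool_rot: [0.707, 0.707, -0.001, -0.0]
ft_force: [0.7, -0.7, -0.0]
grip_width: 0.0858
grasp_force: 0.0
```

Run:
```python
from h import *
it=bot.camera_info('top'); isc=bot.camera_info('scene')
t=bot.camera('top'); s=bot.camera('scene'); o=bot.get_obs(); print(o['eef_pos'],o['ft_force'],o['joint_pos'].round(2))
c=[proj(isc,[.604,.09,.06]),proj(isc,[.603,.267,.02])]; im=[s,s]; c.append(proj(it,[.604,.09,.09])); im.append(t)
cv2.imwrite('pics/c7.png',np.hstack([cv2.resize(m[int(v)-45:int(v)+45,int(u)-45:int(u)+45],(266,266)) for m,(u,v) in zip(im,c)])[:,:,::-1])
```

```text
[0.60499    0.26692769 0.08438133] [0.08894084 0.07936613 0.24080455] [ 0.42  0.64  0.24  1.16 -0.    1.99]
```

View pics/c7.png

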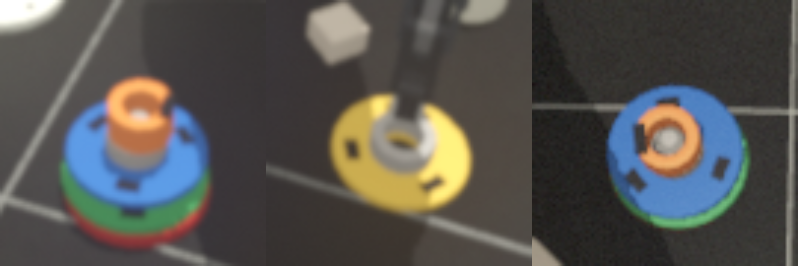

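The collar is on top of blue with the post visible in its bore, so the red stack is done. The gripper is over yellow, ready to grip.

step_arm(targets="1 -0.002 0 -0.05 0 0 0; 1 -0.002 0 -0.1 0 0 0; 1 -0.002 0 -0.13 0 0 0; 1 -0.002 0 -0.142 0 0 0; 1 -0.002 0 -0.142 0 0 0; 1 -0.002 0 -0.142 0 0 0; 1 -0.002 0 -0.142 0 0 0")

```text
clock: 20.73
eef_pos: [0.6039, 0.2673, 0.0132]
tool_rot: [0.707, 0.707, 0.002, 0.001]
ft_force: [-0.5, 0.5, 0.7]
grip_width: 0.0853
grasp_force: 0.0
```

step_arm(targets="-1 0 0 0 0 0 0; -1 0 0 0 0 0 0; -1 0 0 0 0 0 0; -1 0 0 0 0 0 0; -1 0 0 0 0 0 0; -1 0 0 0 0 0 0; -1 0 0 0 0 0 0; -1 0 0 0 0 0 0")

```text
clock: 21.4
eef_pos: [0.6033, 0.267, 0.0124]
tool_rot: [0.707, 0.707, 0.001, 0.001]
ft_force: [0.0, -0.6, 5.8]
grip_width: 0.0433
grasp_force: 60.2
```

step_arm(targets="-1 0 0 0.05 0 0 0; -1 0 0 0.12 0 0 0; -1 0 0 0.2 0 0 0; -1 0 0 0.28 0 0 0; -1 0 0 0.35 0 0 0; -1 0 0 0.35 0 0 0; -1 0 0 0.35 0 0 0; -1 0 0 0.35 0 0 0")

```text
clock: 22.07
eef_pos: [0.601, 0.2663, 0.1839]
tool_rot: [0.707, 0.707, -0.001, -0.001]
ft_force: [0.2, 0.3, -4.7]
grip_width: 0.0434
grasp_force: 62.4
```

step_arm(targets="-1 -0.345 -0.73 0 0 0 0; -1 -0.345 -0.73 0 0 0 0; -1 -0.345 -0.73 0 0 0 0; -1 -0.345 -0.73 0 0 0 0; -1 -0.345 -0.73 0 0 0 0; -1 -0.345 -0.73 0 0 0 0; -1 -0.345 -0.73 0 0 0 0; -1 -0.345 -0.73 0 0 0 0; -1 -0.345 -0.73 0 0 0 0; -1 -0.345 -0.73 0 0 0 0")

```text
clock: 22.9
eef_pos: [0.4252, -0.1003, 0.1828]
tool_rot: [0.708, 0.707, -0.002, -0.003]
ft_force: [0.3, 0.1, -3.4]
grip_width: 0.0433
grasp_force: 62.6
```

step_arm(targets="-1 0 0 -0.05 0 0 0; -1 0 0 -0.1 0 0 0; -1 0 0 -0.13 0 0 0; -1 0 0 -0.13 0 0 0; -1 0 0 -0.13 0 0 0; -1 0 0 -0.13 0 0 0; -1 0 0 -0.13 0 0 0")

```text
clock: 23.48
eef_pos: [0.4303, -0.0983, 0.1213]
tool_rot: [0.707, 0.707, 0.0, 0.0]
ft_force: [-0.3, -0.7, -4.6]
grip_width: 0.0434
grasp_force: 62.7
```

Run:
```python
from h import *
it=bot.camera_info('top'); isc=bot.camera_info('scene')
s=bot.camera('scene'); o=bot.get_obs(); p=o['eef_pos'];print(p,o['ft_force'])
print(measure(s,isc,'yellow',proj(isc,p),z=p[2]-.0044,box=45).round(4))
u,v=proj(isc,p-[0,0,.03]).astype(int)
cv2.imwrite('pics/c8.png',cv2.resize(s[v-50:v+50,u-50:u+50],(500,500))[:,:,::-1])
```

```text
[ 0.43046036 -0.09828152  0.12147329] [ 0.05674931 -0.45569043 -3.95207402]
[ 0.4349 -0.0947  0.0493]
```

View pics/c8.png

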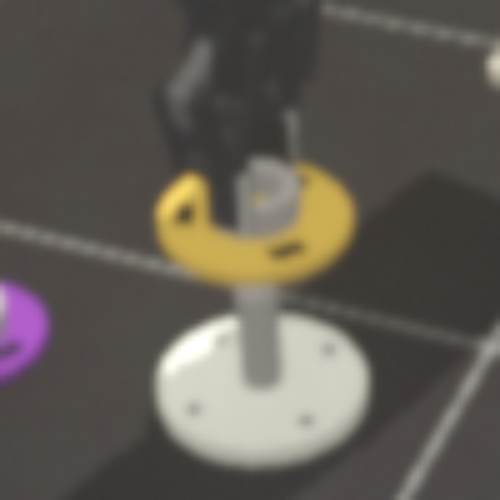

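Yellow is level and in line with the white post. Lowering it.

step_arm(targets="-1 0 0 -0.03 0 0 0; -1 0 0 -0.05 0 0 0; -1 0 0 -0.065 0 0 0; -1 0 0 -0.08 0 0 0; -1 0 0 -0.095 0 0 0; -1 0 0 -0.11 0 0 0; -1 0 0 -0.125 0 0 0; -1 0 0 -0.14 0 0 0; -1 0 0 -0.155 0 0 0; -1 0 0 -0.17 0 0 0")

```text
clock: 24.37
eef_pos: [0.4296, -0.0983, 0.0349]
tool_rot: [0.707, 0.707, 0.0, 0.0]
ft_force: [-0.3, 0.1, -3.7]
grip_width: 0.0435
grasp_force: 62.6
```

step_arm(targets="-1 0 0 -0.01 0 0 0; -1 0 0 -0.018 0 0 0; -1 0 0 -0.024 0 0 0; -1 0 0 -0.028 0 0 0; -1 0 0 -0.028 0 0 0; -1 0 0 -0.028 0 0 0; -1 0 0 -0.028 0 0 0")

```text
clock: 24.95
eef_pos: [0.4295, -0.0983, 0.0242]
tool_rot: [0.707, 0.707, 0.0, 0.0]
ft_force: [-8.1, 1.8, 21.4]
grip_width: 0.0437
grasp_force: 65.1
```

step_arm(targets="-1 0 0 0.004 0 0 0; -1 0 0 0.004 0 0 0; 1 0 0 0.004 0 0 0; 1 0 0 0.004 0 0 0; 1 0 0 0.004 0 0 0; 1 0 0 0.004 0 0 0; 1 0 0 0.004 0 0 0; 1 0 0 0.06 0 0 0; 1 0 0 0.14 0 0 0; 1 0 0 0.22 0 0 0")

```text
clock: 25.78
eef_pos: [0.4281, -0.098, 0.1317]
tool_rot: [0.707, 0.707, -0.001, -0.002]
ft_force: [0.6, 0.4, -0.4]
grip_width: 0.0854
grasp_force: 0.0
```

step_arm(targets="1 0.036 -0.34 0 0 0 0; 1 0.036 -0.34 0 0 0 0; 1 0.036 -0.34 0 0 0 0; 1 0.036 -0.34 0 0 0 0; 1 0.036 -0.34 0 0 0 0; 1 0.036 -0.34 -0.08 0 0 0; 1 0.036 -0.34 -0.12 0 0 0; 1 0.036 -0.34 -0.12 0 0 0; 1 0.036 -0.34 -0.12 0 0 0; 1 0.036 -0.34 -0.12 0 0 0")

```text
clock: 26.62
eef_pos: [0.4483, -0.2684, 0.0726]
tool_rot: [0.707, 0.707, 0.0, 0.001]
ft_force: [0.1, -0.1, 0.0]
grip_width: 0.0857
grasp_force: 0.0
```

Run:
```python
from h import *
it=bot.camera_info('top'); isc=bot.camera_info('scene')
t=bot.camera('top'); s=bot.camera('scene'); o=bot.get_obs(); print(o['eef_pos'],o['ft_force'],o['joint_pos'].round(2))
for n,im,i in(('t',t,it),('s',s,isc)): 
    try: print(n,measure(im,i,'yellow',proj(i,[.432,-.098,.02]),z=.02,box=32).round(4))
    except Exception as e: print(e)
c=[proj(isc,[.432,-.098,.04]),proj(isc,[.449,-.268,.02]),proj(it,[.432,-.098,.04])]; im=[s,s,t]
cv2.imwrite('pics/c9.png',np.hstack([cv2.resize(m[int(v)-45:int(v)+45,int(u)-45:int(u)+45],(266,266)) for m,(u,v) in zip(im,c)])[:,:,::-1])
```

```text
[ 0.44901487 -0.26875155  0.07347502] [0.21447793 0.46522578 0.8674529 ] [-0.54  0.41 -0.2   0.96  0.    1.03]
t [ 0.43   -0.0973  0.0466]
s [ 0.4319 -0.0949  0.0479]
```

View pics/c9.png

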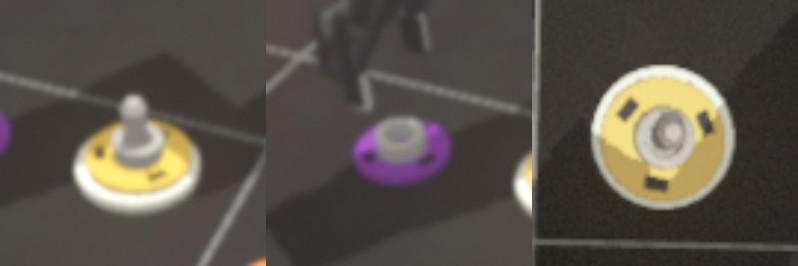

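Yellow lies flat on the white foot, with the post through its hub. Gripping purple.

step_arm(targets="1 0 0.001 -0.04 0 0 0; 1 0 0.001 -0.08 0 0 0; 1 0 0.001 -0.11 0 0 0; 1 0 0.001 -0.12 0 0 0; 1 0 0.001 -0.12 0 0 0; 1 0 0.001 -0.12 0 0 0; 1 0 0.001 -0.12 0 0 0")

```text
clock: 27.3
eef_pos: [0.4488, -0.2685, 0.0131]
tool_rot: [0.707, 0.707, 0.0, 0.001]
ft_force: [-0.6, 0.2, 0.3]
grip_width: 0.0856
grasp_force: 0.0
```

step_arm(targets="-1 0 0 0 0 0 0; -1 0 0 0 0 0 0; -1 0 0 0 0 0 0; -1 0 0 0 0 0 0; -1 0 0 0 0 0 0; -1 0 0 0 0 0 0; -1 0 0 0 0 0 0; -1 0 0 0 0 0 0")

```text
clock: 27.97
eef_pos: [0.4485, -0.2682, 0.013]
tool_rot: [0.707, 0.707, 0.0, 0.001]
ft_force: [-1.0, 2.0, 7.2]
grip_width: 0.0436
grasp_force: 59.9
```

step_arm(targets="-1 0 0 0.05 0 0 0; -1 0 0 0.12 0 0 0; -1 0 0 0.2 0 0 0; -1 0 0 0.24 0 0 0; -1 0 0 0.24 0 0 0; -1 0 0 0.24 0 0 0; -1 0 0 0.24 0 0 0")

```text
clock: 28.55
eef_pos: [0.4462, -0.267, 0.1297]
tool_rot: [0.707, 0.707, -0.0, -0.002]
ft_force: [-0.3, 0.1, -3.1]
grip_width: 0.0437
grasp_force: 62.5
```

step_arm(targets="-1 -0.036 0.34 0 0 0 0; -1 -0.036 0.34 0 0 0 0; -1 -0.036 0.34 0 0 0 0; -1 -0.036 0.34 0 0 0 0; -1 -0.036 0.34 0 0 0 0; -1 -0.036 0.34 0 0 0 0; -1 -0.036 0.34 0 0 0 0; -1 -0.036 0.34 0 0 0 0; -1 -0.036 0.34 0 0 0 0; -1 -0.036 0.34 0 0 0 0")

```text
clock: 29.38
eef_pos: [0.4296, -0.099, 0.1312]
tool_rot: [0.708, 0.706, -0.0, -0.0]
ft_force: [-1.1, 0.2, -3.9]
grip_width: 0.0431
grasp_force: 62.5
```

Run:
```python
from h import *
isc=bot.camera_info('scene')
s=bot.camera('scene'); o=bot.get_obs(); p=o['eef_pos'];print(p,o['ft_force'])
print(measure(s,isc,'purple',proj(isc,p),z=p[2]-.005,box=45).round(4))
```

```text
[ 0.42957742 -0.09892616  0.13134459] [ 0.47381254 -0.30204255 -3.46937134]
[ 0.4344 -0.097   0.0475]
```

step_arm(targets="-1 0.001 0.003 -0.03 0 0 0; -1 0.001 0.003 -0.06 0 0 0; -1 0.001 0.003 -0.075 0 0 0; -1 0.001 0.003 -0.09 0 0 0; -1 0.001 0.003 -0.105 0 0 0; -1 0.001 0.003 -0.12 0 0 0; -1 0.001 0.003 -0.135 0 0 0; -1 0.001 0.003 -0.145 0 0 0; -1 0.001 0.003 -0.152 0 0 0; -1 0.001 0.003 -0.152 0 0 0")

```text
clock: 30.27
eef_pos: [0.4296, -0.0962, 0.0549]
tool_rot: [0.707, 0.707, -0.0, -0.001]
ft_force: [-0.3, 0.8, -4.0]
grip_width: 0.0429
grasp_force: 62.5
```

step_arm(targets="-1 0 0 -0.004 0 0 0; -1 0 0 -0.006 0 0 0; -1 0 0 -0.007 0 0 0; -1 0 0 -0.007 0 0 0")

```text
clock: 30.6
eef_pos: [0.4302, -0.0964, 0.0523]
tool_rot: [0.707, 0.707, 0.0, 0.0]
ft_force: [-0.3, 1.2, -4.1]
grip_width: 0.0434
grasp_force: 62.5
```

step_arm(targets="-1 0 0 -0.002 0 0 0; -1 0 0 -0.004 0 0 0; -1 0 0 -0.004 0 0 0; -1 0 0 -0.004 0 0 0")

```text
clock: 30.93
eef_pos: [0.4304, -0.0964, 0.0511]
tool_rot: [0.707, 0.707, 0.0, 0.0]
ft_force: [-2.5, 1.1, 5.3]
grip_width: 0.0435
grasp_force: 63.4
```

step_arm(targets="1 0 0 0 0 0 0; 1 0 0 0 0 0 0; 1 0 0 0 0 0 0; 1 0 0 0 0 0 0; 1 0 0 0 0 0 0; 1 0 0 0.06 0 0 0; 1 0 0 0.13 0 0 0; 1 0 0 0.2 0 0 0; 1 0 0 0.24 0 0 0; 1 0 0 0.24 0 0 0")

```text
clock: 31.77
eef_pos: [0.4335, -0.0971, 0.175]
tool_rot: [0.707, 0.707, 0.003, 0.004]
ft_force: [0.5, -0.2, 0.3]
grip_width: 0.0855
grasp_force: 0.0
```

step_arm(targets="1 -0.1 -0.6 0.05 0 0 0; 1 -0.1 -0.6 0.05 0 0 0; 1 -0.1 -0.6 0.05 0 0 0; 1 -0.1 -0.6 0.05 0 0 0; 1 -0.1 -0.6 0.05 0 0 0; 1 -0.1 -0.6 0.05 0 0 0; 1 -0.1 -0.6 0.05 0 0 0; 1 -0.1 -0.6 0.05 0 0 0; 1 -0.1 -0.6 0.05 0 0 0; 1 -0.1 -0.6 0.05 0 0 0")

```text
clock: 32.6
eef_pos: [0.3794, -0.3962, 0.1938]
tool_rot: [0.708, 0.707, 0.0, -0.001]
ft_force: [0.2, 0.4, -0.4]
grip_width: 0.0859
grasp_force: 0.0
```

Run:
```python
from h import *
t=bot.camera('top'); s=bot.camera('scene'); o=bot.get_obs(); print(o['clock'],o['eef_pos'],o['ft_force'])
cv2.imwrite('pics/c10.png',np.hstack([t[120:280,150:410],cv2.resize(s[140:320,200:460],(260,160))]).repeat(1,0)[:,:,::-1])
cv2.imwrite('pics/c10.png',cv2.resize(cv2.imread('pics/c10.png'),(800,246)))
t0=cv2.imread('pics/top0.png')[:,:,::-1].copy(); it=bot.camera_info('top')
print(measure(t0,it,'tape',(185,238),box=32),measure(t,it,'tape',(185,238),box=32))
print(measure(t0,it,'tape',(226,199),box=16),measure(t,it,'tape',(226,199),box=16))
```

```text
32.7 [ 0.37998396 -0.39468373  0.19426571] [-0.48374027  0.22914563 -0.37687569]
[0.4251622  0.28209878 0.03279618] [0.42484141 0.28250454 0.03248938]
[0.51382625 0.19620009 0.02200647] [0.51382625 0.19620009 0.02200647]
```

View pics/c10.png

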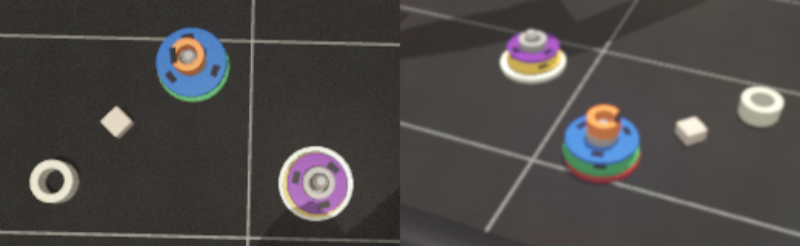

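Both stacks are complete, flat and in the right order. The tape and chalk have not moved, and the arm is clear of everything. Handing in.

```bash
python3 -c "from workcell import bot; print(bot.job_done())"
```

```text
the job is handed in; nothing more can be done
None
```

The job is handed in: green, blue and the orange collar are on the red pin, yellow then purple are on the white pin, all seated flat at about 33 s, with the tape and chalk left where they were.

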